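# Lock the reading-lamp arm on its stud with the R-clip

## Task

The swing arm of the desk lamp is not fully down on its foot. Press it gently all the way down, then pick up the loose R-clip and push its straight leg through the cross-hole of the stud, with no more force than it takes, until the sprung bow snaps over the stud and the clip sits fully home. Let go of it and leave the other things on the desk alone.

Things in the scene. Friction and masses are not known exactly. Their poses are not given: they have to be found in the camera images.
- foot: Lamp foot, fixed: dark steel disc 124 mm across, 12 mm thick, pillar 44 mm across up to 30 mm, and in its middle an upright bright steel stud 20 mm across, its top 85 mm above the desk. Origin on the desk under the stud's axis, z up. The stud can be turned on its upright axis against friction; its turn is not reported.
- stud_axis (a point): Centre of the stud's one level cross-hole: on the stud's axis, 69 mm above the desk; axes are the foot's. Hole 7 mm wide and tall. At the start it runs anywhere within 0.9 rad either side of the foot's x axis: find it by feel or eye. A leg meeting the mouth under about 0.15 rad off turns the stud (0.07 N m) and gets in; further off it butts on the stud's wall.
- lamp_arm (a joint): Height (m) of the lamp arm above its seat: 0 fully down, 0.011 to 0.015 at the start. Slides straight down the stud, stiffly (press 3 to 7 N), stays where left. Its boss, 30 mm across, covers the cross-hole at the start; when down the boss ends 61 mm above the desk, and the hub flange below it, 60 mm across, has its top at 42 mm.
- press_pad (a point): Where to press the arm: on top of its flat aluminium bar (36 mm wide, 12 thick), 62 mm out from the stud's axis; 42 mm above the desk when fully down. The bar leaves the hub midway between the foot's +x and +y axes and ends in a round white lamp head 110 mm across, 215 mm from the stud.
- clip: Loose R-clip, wires level, with a black grip block 30 mm long (x), 24 wide (y; grasp it across this), 34 tall. Origin: middle of the grip's underside, z up, x towards the leg's tip. 75 to 110 g. Wires 18 mm above the underside. Collar 12 mm across on the leg at x 29 to 34 mm is the stop; it ends about 2 mm short of the stud when home. Spring loop and bow on the +y side, out to y = 17 mm.
- clip_seat (a point): The point of the straight leg that lies in the centre of the cross-hole when the clip is home: clip x = 46 mm, y = 0, z = 18 mm. The leg may go in from either mouth.
- clip_tip (a point): Tip of the straight leg: clip x = 85 mm, y = 0, z = 18 mm. The leg is 5 mm thick, 4 mm over its last 7 mm, with a round end.
- bow (a joint): Opening (rad) of the clip's sprung bow: 0 at rest and again once snapped over the stud, 0.1 to 0.2 while riding over it. It meets the stud some 26 mm before home; the push peaks (4 to 8 N in line with the hole, 15 or more askew) 20 to 12 mm before home, then the bow snaps over and draws the clip in.
- mouse: Black computer mouse, 100 x 60 x 34 mm, bystander. Origin under its middle.
- adapter: Black power brick, 110 x 50 x 30 mm, bystander. Origin under its middle.
- phone: Black phone lying flat, 150 x 72 x 9 mm, bystander. Origin under its middle.
- mug: White mug, 80 mm in diameter, 90 mm tall, bystander. Origin under its middle.
Not all that is in view belongs to the job. What is shaped like the clip but yellow is not meant.

How it is judged:
On the way, in this order (a step that is already met when the one before it is completed fails the run):
1. the lamp arm is pressed fully down on its foot (value of joint lamp_arm below 0.002 m), for 0.2 s.
2. the bow rides open over the stud, with the straight leg in the cross-hole (value of joint bow above 0.08 rad and distance between clip_seat and stud_axis below 0.022 m).
At the end, for the whole second after the job is handed in: The lamp arm is within 2 mm of fully down; the R-clip's leg is through the stud's cross-hole with its seat point within 4.5 mm of the hole's centre, the clip level within 0.3 rad, its bow snapped shut over the stud (under 0.06 rad open), at rest and released (value of joint lamp_arm below 0.002 m and distance between clip_seat and stud_axis below 0.0045 m and value of joint bow below 0.06 rad and angle between clip's own z axis and vertical below 0.3 rad and linear speed of clip below 0.02 m/s); the robot touches nothing.
It fails at once if the clip is forced against the lamp foot, stud or arm with more than 25 N (contact force between clip and foot above 25 N).
It fails at once if the lamp is pressed by the robot with more than 50 N (contact force between any of the fingers, the arm and foot above 50 N).
It fails at once if a bystander is moved by more than 20 mm (distance of any of mouse, adapter, phone, mug from where it was at the start of the episode above 0.02 m).
It also fails if it takes over 67 s, if anything falls off the work surface, if the arm or the gripper's body presses on something with over 40 N, if the wrist force passes 120 N, or if a joint passes its speed limit or range.

## Robot

A 6-joint arm with a two-finger parallel gripper is mounted at the origin on the work surface. World frame = base frame: x ahead of the robot, y to its left, z up, the work surface at z = 0. Lengths are in m, angles in rad, forces in N, time in s.
With the tool pointing down it reaches from about 0.3 to 0.825 m from the base axis. Payload 5.4 kg.
Tool frame: the origin (TCP) lies midway between the tips of the shut fingers; the grasp point (between the pads) lies 19 mm behind it; z points along the fingers, y is the line along which they close (so a half turn about z gives the same grasp; the last joint's range is limited). The gripper opens to 92 mm and grips with 3 to 60 N. Pads are 20 mm wide; open, the fingers measure 128 mm over their backs; the gripper's body (75 mm by 189 mm) begins 69 mm behind the grasp point.
Start: joints at [0.895, 0.158, 1.597, -0, 1.386, -0.21], TCP at [0.258, 0.514, 0.215] pointing down, gripper open.
Joint ranges: [-2.91, 2.91], [-0.94, 2.29], [0.18, 2.7], [-1.29, 4.43], [0.17, 2.64], [-3, 3]. Speed limits (rad/s): [2.57, 2.57, 3.14, 3.14, 3.14, 3.14].

## Interface

Orientations are given as a unit quaternion [w, x, y, z].
In Python, from cell import get_obs, optics, manip gives the robot as it stands. The module is installed in compiled form; this text tells all that it offers.
- The arm moves only by the tool step_arm, never from a script. Its argument "moves" is one flat list of numbers, 6 for each row, row after row: the shift along the tool's x, y, z in cm, then the turn, a rotation vector about the tool's x, y, z in rad. A call has exactly 10 rows; each row is the pose to reach, as a shift and turn from the pose commanded when the call began, along the tool's axes at that moment; what a row does not reach only later rows make up. A row lasts 1/12 s, in which the tool goes at most 41.7 mm and 7.16 degrees, less where a joint would pass 70% of its speed; a pose out of reach is approached as far as the arm can. A call with a gripper value outside its range is refused whole. "grip" is the finger opening in cm, from 0 to 9.19, set as the call begins (left out, the last holds). The fingers move at their own pace and stop on an object; "grip_force" is the grip in N (left out, the last holds). Time passes only in rows, so rows that repeat a pose let the fingers close, or fill a call up. It gives the time, the measured TCP pose, the force, the opening and the grip force at its end, in the units of the state.
- get_obs(): the state, without advancing time (a new reading comes with each control period).
- optics.camera(name): name is "scene" or "top" or "wrist"; returns (picture, depth): 480x640x3 uint8, red, green, blue; 480x640 float32, m along the optical axis (not along the pixel's ray), 0 where there is no reading.
- optics.calibration(name): a dict with "intrinsics" (3x3 intrinsics, pixels), "origin" and "rotation" of the camera in the world. Camera axes: x right, y down, z forward; pixel columns grow to the right and rows downward; lengths in m; the calibration is good to about 2 mm. A picture is of the moment at which its call begins: read the wrist's pose just before it. calibration takes no time and is no camera call; for the wrist camera it gives the pose at the moment of the call.
- manip.sign_off(): hands the job in; it is judged then, once.
Trained networks look in the newest picture that a camera, given by its name, has taken for a name from the list of things; names that differ only in an ending like _2 or _b are one class to them, and where a whole thing is asked for, a point or a joint stands for the part that bears it (a point fixed in the world has none). Each returns a list of dicts, best first, with "p" (0 to 1); they miss things now and then, are a little off and sometimes report something else, mostly with a low value. They report only what shows in the picture. A call takes as long as a camera call. They do not tell look-alikes from the thing itself.
- optics.spot_in(camera, query): "box" ([left, top, width, height] in pixels, round what is visible of it).
The state is a dict: "t": time; "q": joint angles; "qvel": joint speeds; "joint_efforts": joint torques, N m; "ee_pos": TCP position; "ee_rot": TCP orientation; "contact_force": force on the tool from outside, world axes, zero at the start; "wrist_torque": the same for the moment, N m; "finger_gap": finger opening in m; "grasp_force": force on a finger pad.
Only numpy, scipy, OpenCV 4.12 (cv2) and the standard library are available. Lean on these libraries where they do the work, as an engineer would, in place of code of your own. Each camera call takes 0.05 s, during which the arm holds its last target. There are 200 camera calls.

## Working session

There is one attempt and no reset: what is moved stays moved. The work goes in short steps, Python scripts to look and compute and a tool call to move; the robot and the scene stay as the last step left them, time stands still between calls to the robot, and variables do not carry over. Pictures are saved under pics/ and viewed, at most 10 in all, crops included, and the job is handed in when it is done.

Besides the shell and the picture viewer there is one more tool, called after "Emit:" by a JSON object that holds its "method" and its "body". step_arm: Moves the arm, as the interface text tells. Its arguments: {"type":"object","properties":{"moves":{"type":"array","items":{"type":"number"}},"grip":{"type":"number"},"grip_force":{"type":"number"}},"required":["moves"]}

```bash
mkdir -p pics
cat > h.py <<'E'
import numpy as np, cv2
from cell import get_obs, optics, manip
from scipy.spatial.transform import Rotation as R
def cam(n):
    c=optics.calibration(n); p,d=optics.camera(n); return p,d,c
def cloud(d,c):
    K=np.array(c["intrinsics"]);v,u=np.mgrid[:d.shape[0],:d.shape[1]]
    P=np.stack([(u-K[0,2])/K[0,0]*d,(v-K[1,2])/K[1,1]*d,d],-1)
    return P@np.array(c["rotation"]).T+np.array(c["origin"])
def pix(X,c):
    q=(np.asarray(X)-c["origin"])@np.array(c["rotation"]);K=np.array(c["intrinsics"]);q=q@K.T;return q[...,:2]/q[...,2:]
def save(n,p): cv2.imwrite("pics/"+n,np.ascontiguousarray(p[...,::-1]))
def rot(): 
    q=get_obs()["ee_rot"];return R.from_quat([q[1],q[2],q[3],q[0]]).as_matrix()
def totool(dx): return rot().T@np.asarray(dx)*100
E
python3 - <<'E'
from h import *
for n in("top","scene"):
    p,d,c=cam(n);save(n+"0.png",p);P=cloud(d,c);np.savez(n+"0.npz",p=p,P=P)
    print(n,np.round(c["origin"],3))
    for q in("foot","lamp_arm","clip","mouse","adapter","phone","mug"):
        for r in optics.spot_in(n,q)[:3]:
            x,y,w,h=np.array(r["box"]);m=P[int(y+h/2),int(x+w/2)];print(q,round(r["p"],2),np.round(r["box"]),np.round(m,3))
print(get_obs())
E
```

```text
Traceback (most recent call last):
  File "h.py", line 9, in cloud
    return P@np.array(c["rotation"]).T+np.array(c["origin"])
           ~^~~~~~~~~~~~~~~~~~~~~~~~~~
ValueError: matmul: Input operand 1 has a mismatch in its core dimension 0, with gufunc signature (n?,k),(k,m?)->(n?,m?) (size 4 is different from 3)
```

View pics/top0.png

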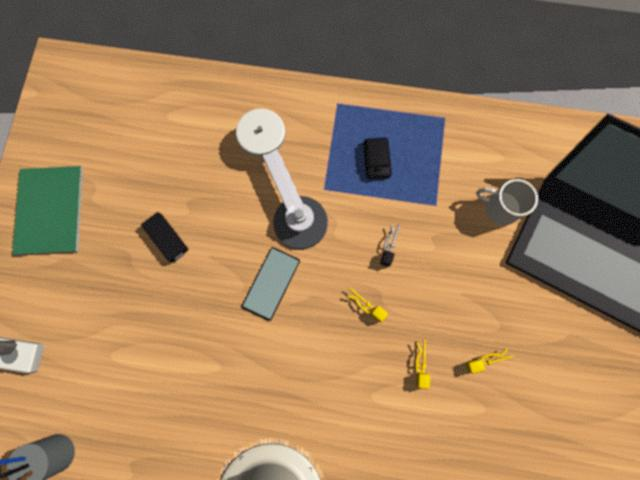

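The top view shows the foot at about (300,222), with the bar running to the lamp head at (261,131). The real clip's black grip is at (388,258) with its leg pointing up towards (395,228), and the three yellow clips are decoys. The calibration rotation turns out to be a quaternion, so I'll fix the helper.

```bash
python3 - <<'E'
s=open('h.py').read()
s=s.replace('c=optics.calibration(n); p,d','c=dict(optics.calibration(n)); q=c["rotation"]; c["rotation"]=R.from_quat([q[1],q[2],q[3],q[0]]).as_matrix(); p,d')
open('h.py','w').write(s)
E
python3 - <<'E'
from h import *
for n in("top","scene"):
    p,d,c=cam(n);save(n+"0.png",p);P=cloud(d,c);np.savez(n+"0.npz",p=p,P=P)
    print(n,np.round(c["origin"],3),c["intrinsics"][0][0])
    for q in("foot","lamp_arm","clip","mouse","adapter","phone","mug"):
        for r in optics.spot_in(n,q)[:3]:
            x,y,w,h=np.array(r["box"]);m=P[int(y+h/2),int(x+w/2)];print(q,round(r["p"],2),np.round(r["box"]),np.round(m,3))
    if n=="top":
        print(c["rotation"])
        for uv in((300,222),(297,214),(388,258),(395,228),(261,131),(284,185)): print(uv,np.round(P[uv[1],uv[0]],4))
        # disc fit: points z 8-16mm
        z=P[...,2];m=(z>.006)&(z<.018);m[:190]=0;m[255:]=0;m[:,:268]=0;m[:,332:]=0
        k=cv2.minEnclosingCircle(P[m][:,:2].astype(np.float32)*1000);print("disc",k)
        m=(z>.025)&(z<.045);m[:245]=0;m[272:]=0;m[:,:375]=0;m[:,400:]=0
        print("grip",m.sum(),cv2.minAreaRect(P[m][:,:2].astype(np.float32)*1000), np.median(z[m]))
        m=(z>.01)&(z<.025);m[:215]=0;m[272:]=0;m[:,:375]=0;m[:,405:]=0
        print(np.round(P[m][::3],3))
        sub=z[195:250,270:335];print("stud max",sub.max())
o=get_obs();print(o)
E
```

```text
top [ 0.323 -0.057  1.06 ] 481.64693914413715
foot 0.87 [237. 108.  88. 142.] [0.651 0.083 0.058]
lamp_arm 0.87 [239. 107.  73. 124.] [0.675 0.098 0.059]
clip 0.79 [465. 348.  46.  27.] [ 0.333 -0.403  0.025]
clip 0.75 [380. 223.  19.  42.] [ 0.55  -0.173  0.024]
clip 0.72 [348. 289.  38.  31.] [ 0.413 -0.142  0.023]
mouse 0.67 [361. 133.  31.  47.] [ 0.745 -0.119  0.034]
adapter 0.63 [141. 212.  47.  49.] [0.494 0.318 0.03 ]
phone 0.76 [239. 248.  61.  73.] [0.426 0.075 0.008]
mug 0.67 [239. 108.  86. 142.] [0.655 0.08  0.057]
[[ 0.14732558 -0.96660578  0.20968651]
 [-0.98907123 -0.14273781  0.03693277]
 [-0.00576923 -0.21283603 -0.9770709 ]]
(300, 222) [0.5616 0.0249 0.0598]
(297, 214) [0.5704 0.0313 0.09  ]
(388, 258) [ 0.5163 -0.1731  0.0347]
(395, 228) [ 0.5932 -0.1845  0.0009]
(261, 131) [0.7513 0.1417 0.0698]
(284, 185) [0.6391 0.0726 0.0577]
disc ((574.72509765625, 31.59246063232422), 100.82245635986328)
grip 155 ((518.3997802734375, -171.29806518554688), (24.057052612304688, 29.809104919433594), 77.6181869506836) 0.034301740668807756
[[ 0.601 -0.188  0.02 ]
 [ 0.596 -0.172  
[... 1899 characters left out ...]
0.004]
{'t': 0.85, 'q': array([ 8.94911254e-01,  1.58380644e-01,  1.59699217e+00, -1.53372092e-05,
        1.38615789e+00, -2.10106870e-01]), 'qvel': array([ 0.00024469,  0.00113776, -0.00062707, -0.00015212,  0.00027588,
       -0.00070806]), 'joint_efforts': array([ 1.80153194e-03, -3.85561001e+01, -3.22360718e+01,  7.03898398e-02,
        3.05409834e-02,  5.74534639e-06]), 'ee_pos': array([0.25827042, 0.51373381, 0.21461596]), 'ee_rot': array([2.00889564e-05, 2.30788219e-01, 9.73004007e-01, 2.47557274e-05]), 'contact_force': array([ 0.99731146, -0.16946836, -0.32638294]), 'wrist_torque': array([-0.07637775, -0.01156477,  0.03742682]), 'grasp_force': 0.0, 'finger_gap': 0.09148579147717263}
```

View pics/scene0.png

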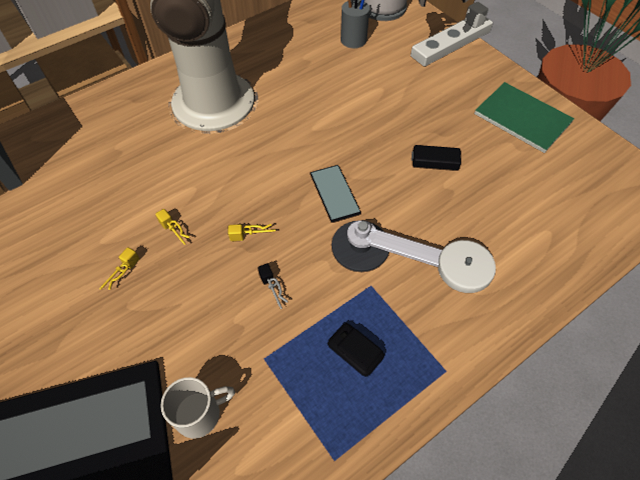

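Scene view: the lamp foot is at about (362,240), the bar and head run to (467,265), and the black clip is at (265,272). First I'll move above the press pad with the fingers shut.

Emit:
{"method": "step_arm", "body": {"moves": [-4, -1.85, 0, 0, 0, 0, -8, -3.7, 0, 0, 0, 0, -12, -5.5, 0, 0, 0, 0, -15.7, -7.2, 0, 0, 0, 0, -19.5, -9, 0, 0, 0, 0, -23.3, -10.7, 0, 0, 0, 0, -27, -12.4, 0, 0, 0, 0, -30.8, -14.2, 0, 0, 0, 0, -34.6, -15.9, 0, 0, 0, 0, -38, -17.5, 0, 0, 0, 0], "grip": 0}}

```text
t: 1.68
ee_pos: [0.5192, 0.1862, 0.2148]
ee_rot: [0.0, 0.231, 0.973, 0.0]
contact_force: [0.3, 1.1, 0.2]
finger_gap: 0.0275
grasp_force: 0.0
```

Emit:
{"method": "step_arm", "body": {"moves": [-3.8, -1.7, 0, 0, 0, 0, -7.6, -3.5, 0, 0, 0, 0, -11.4, -5.2, 0, 0, 0, 0, -14.4, -6.6, 0, 0, 0, 0, -14.4, -6.6, 0, 0, 0, 0, -14.4, -6.6, 0, 0, 0, 0, -14.4, -6.6, 0, 0, 0, 0, -14.4, -6.6, 0, 0, 0, 0, -14.4, -6.6, 0, 0, 0, 0, -14.4, -6.6, 0, 0, 0, 0]}}

```text
t: 2.52
ee_pos: [0.6166, 0.0656, 0.2148]
ee_rot: [0.0, 0.23, 0.973, 0.0]
contact_force: [0.1, -0.2, 0.5]
finger_gap: 0.0006
grasp_force: 0.0
```

```bash
cat > look.py <<'E'
from h import *
import sys
n=sys.argv[1]
o=get_obs();p,d,c=cam("wrist");save(n+".png",p);P=cloud(d,c);np.savez(n+".npz",p=p,P=P,o=c["origin"],R=c["rotation"],K=c["intrinsics"])
print(np.round(o["ee_pos"],4),np.round(o["q"],2),"cam",np.round(c["origin"],3),"fwd",np.round(c["rotation"][:,2],2),"t",o["t"])
print(np.round(rot(),3))
E
python3 look.py w1
python3 - <<'E'
from h import *
f=np.load('w1.npz');P=f['P'];z=P[...,2]
for lo,hi in((.009,.015),(.05,.062),(.08,.095),(.065,.08)):
    m=(z>lo)&(z<hi)&(P[...,0]>.45)&(P[...,0]<.9)&(abs(P[...,1])<.2)
    if m.sum()>10:
        q=P[m];print(lo,hi,m.sum(),np.round(np.median(q,0),4),np.round(q.min(0),3),np.round(q.max(0),3))
E
```

```text
[0.6166 0.0656 0.2148] [-0.09  0.27  1.46  0.    1.41 -1.2 ] cam [0.551 0.099 0.385] fwd [ 0.24 -0.12 -0.96] t 2.5167
[[-0.894  0.448  0.   ]
 [ 0.448  0.894  0.   ]
 [-0.     0.    -1.   ]]
0.009 0.015 9771 [0.5422 0.0493 0.0115] [ 0.45  -0.175  0.009] [0.638 0.102 0.015]
0.05 0.062 8622 [0.6344 0.0694 0.0568] [0.547 0.001 0.05 ] [0.79  0.2   0.062]
0.08 0.095 461 [0.5762 0.0313 0.0847] [0.567 0.021 0.08 ] [0.586 0.041 0.087]
0.065 0.08 3777 [0.7439 0.1483 0.0656] [0.562 0.016 0.065] [0.807 0.199 0.08 ]
```

View pics/w1.png

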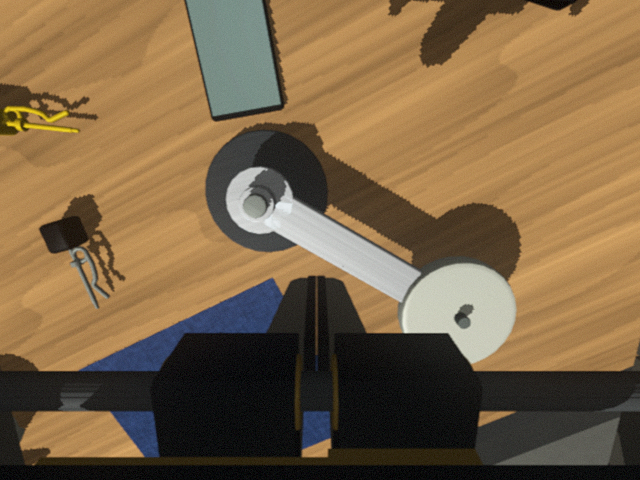

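The wrist view shows the stud at (256,205), the bar, the head at (460,310) and the clip at lower left, grip at (63,235). The stud axis is at about (0.5765, 0.031) and the bar direction about 0.57 rad. Next I'll descend onto the pad and press.

Emit:
{"method": "step_arm", "body": {"moves": [-1.1, 0.4, 3.5, 0, 0, 0, -1.1, 0.4, 7, 0, 0, 0, -1.1, 0.4, 10.5, 0, 0, 0, -1.1, 0.4, 13.5, 0, 0, 0, -1.1, 0.4, 15, 0, 0, 0, -1.1, 0.4, 15.5, 0, 0, 0, -1.1, 0.4, 15.8, 0, 0, 0, -1.1, 0.4, 16.1, 0, 0, 0, -1.1, 0.4, 16.4, 0, 0, 0, -1.1, 0.4, 16.7, 0, 0, 0]}}

```text
t: 3.4
ee_pos: [0.6299, 0.0632, 0.05]
ee_rot: [0.001, 0.231, 0.973, 0.0]
contact_force: [-4.0, 0.6, 6.0]
finger_gap: 0.0002
grasp_force: 3.0
```

Emit:
{"method": "step_arm", "body": {"moves": [0, 0, 0.1, 0, 0, 0, 0, 0, 0.2, 0, 0, 0, 0, 0, 0.25, 0, 0, 0, 0, 0, 0.3, 0, 0, 0, 0, 0, 0.35, 0, 0, 0, 0, 0, 0.4, 0, 0, 0, 0, 0, 0.45, 0, 0, 0, 0, 0, 0.5, 0, 0, 0, 0, 0, 0.5, 0, 0, 0, 0, 0, 0.5, 0, 0, 0]}}

```text
t: 4.23
ee_pos: [0.6293, 0.0628, 0.0428]
ee_rot: [0.001, 0.231, 0.973, -0.0]
contact_force: [2.3, 0.8, 3.6]
finger_gap: 0.0001
grasp_force: 2.0
```

Emit:
{"method": "step_arm", "body": {"moves": [0, 0, 0.03, 0, 0, 0, 0, 0, 0.06, 0, 0, 0, 0, 0, 0.09, 0, 0, 0, 0, 0, 0.12, 0, 0, 0, 0, 0, 0.15, 0, 0, 0, 0, 0, 0.15, 0, 0, 0, 0, 0, 0.15, 0, 0, 0, 0, 0, 0.15, 0, 0, 0, 0, 0, 0.15, 0, 0, 0, 0, 0, 0.15, 0, 0, 0]}}

```text
t: 5.07
ee_pos: [0.6293, 0.0628, 0.0424]
ee_rot: [0.001, 0.231, 0.973, -0.0]
contact_force: [-1.3, 1.0, 9.5]
finger_gap: 0.0003
grasp_force: 5.0
```

The arm bottomed out at 9.5 N. Now I'll lift and tilt so the wrist camera can see the stud's side.

Emit:
{"method": "step_arm", "body": {"moves": [0, 0, -3.5, 0, 0, 0, 0, 0, -7, 0, 0, 0, 0, 0, -10, 0, 0, 0, 2.5, -1.5, -10, 0, -0.11, 0, 5, -3.2, -10, 0, -0.22, 0, 8.1, -5.2, -9.6, 0, -0.33, 0, 8.1, -5.2, -9.2, 0, -0.44, 0, 8.1, -5.2, -9.2, 0, -0.55, 0, 8.1, -5.2, -9.2, 0, -0.65, 0, 8.1, -5.2, -9.2, 0, -0.7, 0]}}

```text
t: 5.9
ee_pos: [0.5292, 0.0533, 0.1297]
ee_rot: [0.333, 0.216, 0.914, -0.08]
contact_force: [-0.1, -0.3, -0.8]
finger_gap: 0.0004
grasp_force: 0.0
```

```bash
python3 look.py w2
python3 - <<'E'
from h import *
f=np.load('w2.npz');P=f['P'];p=f['p'];K=f['K'];c=dict(origin=f['o'],rotation=f['R'],intrinsics=K)
u,v=pix([.5765,.031,.07],c);print(u,v,K[0,0])
u,v=int(u),int(v);x0=max(0,u-75);y0=max(0,v-75)
cr=p[y0:y0+130,x0:x0+150];print(x0,y0,cr.shape)
if cr.size: save("w2c.png",cv2.resize(cr,None,fx=4,fy=4,interpolation=cv2.INTER_CUBIC))
E
```

```text
[0.5292 0.0533 0.1297] [ 0.08 -0.19  2.28 -0.71  0.54 -0.51] cam [0.381 0.128 0.212] fwd [ 0.74 -0.37 -0.57] t 5.9
[[-0.687  0.448  0.573]
 [ 0.341  0.894 -0.291]
 [-0.642 -0.005 -0.767]]
316.7741192106827 250.62006959860443 373.4780596927989
241 175 (130, 150, 3)
```

View pics/w2c.png

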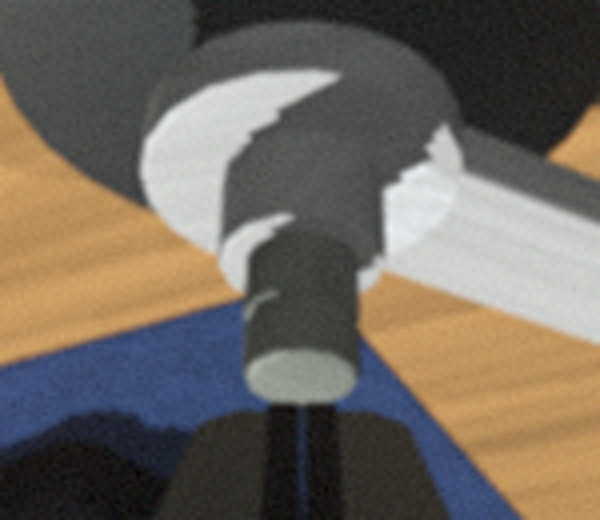

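Rotated 180°, the crop shows the stud with a lit hole edge at its left rim (crop ~(262,305), full image ~(306,251)). That puts the mouth towards the robot's -y side, at a hole axis of about 0.38 rad. I'll swing the camera around the stud by about 0.7 rad for a frontal look.

```bash
cat > rel.py <<'E'
from h import *
def rel(pos,Rt,pos0=None,R0=None):
    o=get_obs();R0=rot() if R0 is None else R0;pos0=o["ee_pos"] if pos0 is None else pos0
    return np.round(R0.T@(np.asarray(pos)-pos0)*100,2),np.round(R.from_matrix(R0.T@Rt).as_rotvec(),3)
def down(yaw): # tool z down, tool y axis at world angle yaw
    y=np.array([np.cos(yaw),np.sin(yaw),0]);z=np.array([0,0,-1.]);return np.stack([np.cross(y,z),y,z],1)
E
python3 - <<'E'
from rel import *
Z=R.from_euler('z',.65).as_matrix();s=np.array([.5765,.031,0]);e=get_obs()["ee_pos"]
print(rel(s+Z@(e-s)+[0,0,0.0],Z@rot()))
E
```

```text
(array([-0.9 , -3.19,  0.78]), array([-0.417, -0.003, -0.498]))
```

Emit:
{"method": "step_arm", "body": {"moves": [-0.1, -0.5, 0.1, -0.07, 0, -0.08, -0.3, -1, 0.3, -0.14, 0, -0.17, -0.5, -1.6, 0.4, -0.21, 0, -0.25, -0.6, -2.1, 0.5, -0.28, 0, -0.33, -0.8, -2.7, 0.7, -0.35, 0, -0.41, -0.9, -3.2, 0.8, -0.42, 0, -0.5, -0.9, -3.2, 0.8, -0.42, 0, -0.5, -0.9, -3.2, 0.8, -0.42, 0, -0.5, -0.9, -3.2, 0.8, -0.42, 0, -0.5, -0.9, -3.2, 0.8, -0.42, 0, -0.5]}}

```text
t: 6.78
ee_pos: [0.5271, 0.0195, 0.1296]
ee_rot: [0.327, -0.029, 0.944, 0.012]
contact_force: [0.8, -0.4, -0.2]
finger_gap: 0.0005
grasp_force: 0.0
```

```bash
python3 look.py w3
python3 - <<'E'
from h import *
f=np.load('w3.npz');P=f['P'];p=f['p'];K=f['K'];c=dict(origin=f['o'],rotation=f['R'],intrinsics=K)
u,v=pix([.5765,.031,.069],c);print(u,v)
u,v=int(u),int(v);x0=u-40;y0=v-40
cr=cv2.rotate(p[y0:y0+72,x0:x0+80],cv2.ROTATE_180);print(x0,y0)
save("w3c.png",cv2.resize(cr,None,fx=8,fy=8,interpolation=cv2.INTER_CUBIC))
E
```

```text
[0.5271 0.0195 0.1296] [-0.36 -0.36  2.4   0.52  0.54 -2.36] cam [0.364 0.009 0.217] fwd [ 0.8   0.05 -0.59] t 6.7833
[[-0.783 -0.066  0.618]
 [-0.051  0.998  0.042]
 [-0.62   0.001 -0.785]]
327.04475938876277 250.66010145080523
287 210
```

View pics/w3c.png

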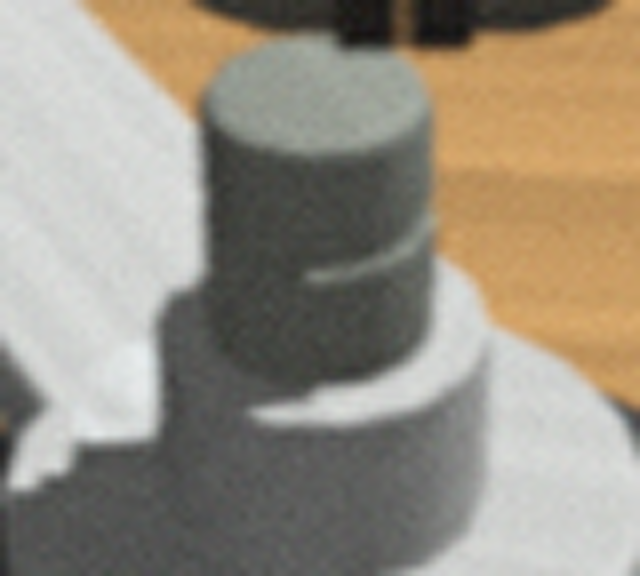

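No clear hole shows: the stud is in the gripper's shadow, and the bright streak is a strip of light. I'll check depth residuals and a contrast stretch.

Run:
```python
from h import *
ims=[]
for n in("w2","w3"):
    f=np.load(n+'.npz');P=f['P'];p=f['p']
    m=(P[...,2]>.063)&(P[...,2]<.0835)&(np.hypot(P[...,0]-.5765,P[...,1]-.031)<.02)
    q=P[m];
    from scipy.optimize import least_squares
    s=least_squares(lambda a:np.hypot(q[:,0]-a[0],q[:,1]-a[1])-.01,[.5765,.031],loss='soft_l1',f_scale=.001).x
    r=np.hypot(q[:,0]-s[0],q[:,1]-s[1])-.01
    a=np.unwrap(np.arctan2(q[:,1]-s[1],q[:,0]-s[0])%(2*np.pi))
    print(n,np.round(s,4),len(q),"resid mm sd",np.round(r.std()*1000,2))
    A=np.arange(1.2,5.4,.2)
    for z0 in (.079,.075,.0715,.069,.0665,.063):
        print(z0,[ (int(np.round(np.median(r[k])*1e4)) if k.sum()>2 else None) for x in A for k in [(abs(a-x)<.1)&(abs(q[:,2]-z0)<.0018)]])
    # unwrapped brightness
    g=p[m].mean(1)
    for z0 in (.081,.079,.077,.075,.073,.071,.069,.067,.065): print(z0,[ (int(np.median(g[k])) if k.sum()>2 else None) for x in A for k in [(abs(a-x)<.1)&(abs(q[:,2]-z0)<.0011)]])
```

```text
w2 [0.5766 0.0302] 743 resid mm sd 1.34
0.079 [None, None, None, None, 0, 7, -4, -1, 0, -1, -2, None, None, None, None, None, None, None, None, None, None]
0.075 [None, None, 2, 1, 2, 0, 3, 2, -2, 2, -1, -6, -2, None, None, None, None, None, None, None, None]
0.0715 [None, 4, -2, -1, None, None, None, 4, 3, 0, 2, 2, -1, -6, -3, -5, None, None, None, None, None]
0.069 [None, -31, -1, -3, None, None, None, 3, 1, 3, 2, 1, 0, -2, None, None, None, None, None, None, None]
0.0665 [None, -40, -18, -11, -20, -4, -2, 4, 0, 4, 2, -2, -1, 1, None, None, None, None, None, None, None]
0.063 [None, None, None, 4, 5, 4, 1, 5, 0, 0, 6, -4, 0, -2, None, None, None, None, None, None, None]
0.081 [None, None, None, None, None, None, None, None, None, None, None, None, None, None, None, None, None, None, None, None, None]
0.079 [None, None, None, None, None, 59, 64, 64, 63, 60, None, None, None, None, None, None, None, None, None, None, None]
0.077 [None, None, None, 60, 65, 65, 63, 64, 64, 62, 62, None, 63, None, None, None, None, None, None, None, None]
0.075 [None, None, None, 61, 61, 62, 64, 66, 62,
[... 1596 characters left out ...]
 None, None, None, None]
0.075 [None, None, None, None, None, 62, None, 67, 67, 65, 66, 69, 68, 77, 97, 107, None, None, None, None, None]
0.073 [None, None, 137, None, None, None, None, 66, 65, 67, 87, 97, 104, 108, 119, 128, None, 138, None, None, None]
0.071 [None, None, None, 87, None, None, None, 68, 68, 70, 70, 69, 72, 73, 93, None, None, None, None, None, None]
0.069 [None, None, 77, 66, None, None, None, 68, 69, 71, 69, 69, 70, 81, 89, 99, None, None, None, None, None]
0.067 [None, None, 67, None, None, None, None, 68, 65, 70, 69, 72, 70, 77, 85, 97, 121, None, None, None, None]
0.065 [None, None, 71, 66, 66, 63, 65, 67, 67, 66, 66, 69, 71, 78, None, 99, None, None, None, None, None]
```

The depth readings are clear: in both views stud-wall returns are missing at 2.0 to 2.4 rad and z 66.5 to 72 mm. The mouth therefore faces about 2.2 rad, a hole axis of about -0.94. I'll refine that angle and work out the move to above the clip.

Run:
```python
from rel import *
for n in("w2","w3"):
    f=np.load(n+'.npz');P=f['P'];s=[.5766,.0303]
    r=np.hypot(P[...,0]-s[0],P[...,1]-s[1]);a=np.arctan2(P[...,1]-s[1],P[...,0]-s[0])%(2*np.pi)
    k=(r<.0115)&(P[...,2]>.0672)&(P[...,2]<.0708)&(a>1)&(a<3.2)
    i=np.argsort(a[k]);print(n,[(round(x,2),round(y*1000,1)) for x,y in zip(a[k][i],r[k][i])][:34])
yaw=-.205
g=np.array([.5184,-.1713]); print(rel([g[0],g[1],.16],down(yaw+np.pi/2)))
```

```text
w2 [(np.float64(1.37), np.float64(5.8)), (np.float64(1.46), np.float64(10.4)), (np.float64(1.47), np.float64(10.3)), (np.float64(1.48), np.float64(6.8)), (np.float64(1.5), np.float64(6.1)), (np.float64(1.51), np.float64(6.8)), (np.float64(1.51), np.float64(10.5)), (np.float64(1.51), np.float64(10.6)), (np.float64(1.52), np.float64(5.4)), (np.float64(1.56), np.float64(10.8)), (np.float64(1.56), np.float64(7.0)), (np.float64(1.57), np.float64(6.2)), (np.float64(1.57), np.float64(7.8)), (np.float64(1.6), np.float64(7.8)), (np.float64(1.62), np.float64(8.0)), (np.float64(1.63), np.float64(8.0)), (np.float64(1.63), np.float64(8.0)), (np.float64(1.66), np.float64(10.5)), (np.float64(1.66), np.float64(10.5)), (np.float64(1.66), np.float64(9.8)), (np.float64(1.66), np.float64(10.6)), (np.float64(1.67), np.float64(9.8)), (np.float64(1.67), np.float64(10.6)), (np.float64(1.67), np.float64(9.8)), (np.float64(1.67), np.float64(9.8)), (np.float64(1.67), np.float64(7.4)), (np.float64(1.68), np.float64(9.0)), (np.float64(1.68), np.float64(10.7)), (np.float64(1.73), np.float64(9.4)), (np.float64(1.7
[... 815 characters left out ...]
at64(2.62), np.float64(10.7)), (np.float64(2.62), np.float64(10.7)), (np.float64(2.63), np.float64(9.5)), (np.float64(2.64), np.float64(10.8)), (np.float64(2.66), np.float64(10.1)), (np.float64(2.67), np.float64(11.4)), (np.float64(2.72), np.float64(11.1)), (np.float64(2.73), np.float64(11.2)), (np.float64(2.76), np.float64(10.3)), (np.float64(2.76), np.float64(10.5)), (np.float64(2.76), np.float64(10.6)), (np.float64(2.79), np.float64(11.1)), (np.float64(2.8), np.float64(11.3)), (np.float64(2.82), np.float64(10.2)), (np.float64(2.83), np.float64(10.4)), (np.float64(2.84), np.float64(10.8)), (np.float64(2.84), np.float64(10.8))]
(array([ -0.2 , -18.87,  -3.73]), array([0.092, 0.664, 0.261]))
```

The mouth edges are at 1.80 and 2.54 rad, so the mouth faces 2.17 rad and the clip heading should be -0.97. Moving above the clip with the fingers open.

Emit:
{"method": "step_arm", "body": {"moves": [0, -2.7, -0.6, 0.01, 0.1, 0.04, 0, -5.4, -1.2, 0.03, 0.2, 0.08, 0, -8.1, -1.8, 0.04, 0.3, 0.12, -0.1, -10.8, -2.4, 0.05, 0.4, 0.16, -0.1, -13.5, -3, 0.07, 0.5, 0.2, -0.2, -16.2, -3.4, 0.08, 0.6, 0.24, -0.2, -18.9, -3.7, 0.092, 0.664, 0.261, -0.2, -18.9, -3.7, 0.092, 0.664, 0.261, -0.2, -18.9, -3.7, 0.092, 0.664, 0.261, -0.2, -18.9, -3.7, 0.092, 0.664, 0.261], "grip": 5}}

```text
t: 7.67
ee_pos: [0.5162, -0.1698, 0.1585]
ee_rot: [-0.001, 0.107, 0.994, 0.002]
contact_force: [-0.3, 0.1, -0.1]
finger_gap: 0.0501
grasp_force: 0.0
```

```bash
python3 look.py w4
python3 - <<'E'
from rel import *
f=np.load('w4.npz');P=f['P'];z=P[...,2];e=get_obs()["ee_pos"]
m=(z>.029)&(z<.039)&(abs(P[...,0]-.518)<.035)&(abs(P[...,1]+.171)<.035)
r=cv2.minAreaRect(P[m][:,:2].astype(np.float32)*1000);print(m.sum(),r)
b=P[m][:,:2].mean(0);print(b,np.median(z[m]))
c=np.array(r[0])/1000
m=(z>.014)&(z<.026)&(P[...,0]>.54)&(P[...,0]<.62)&(P[...,1]>-.21)&(P[...,1]<-.13)
q=P[m];
ang=-.2
for it in range(4):
    d=np.array([np.cos(ang),np.sin(ang)]);n=np.array([-d[1],d[0]]);w=q[:,:2]-c;lat=w@n
    k=abs(lat)<.0045;l=cv2.fitLine(q[k][:,:2].astype(np.float32),cv2.DIST_HUBER,0,.001,.001).ravel();l=l*np.sign(l[0]) if 0 else l
    ang=np.arctan2(l[1],l[0]); ang=ang if l[0]>0 else np.arctan2(-l[1],-l[0])
    d=np.array([np.cos(ang),np.sin(ang)]);n=np.array([-d[1],d[0]])
    print("ang",ang,"line lat offset from c",(l[2:]-c)@n, k.sum(),"tip",((q[k][:,:2]-c)@d).max(), "z",np.median(q[k][:,2]))
E
```

```text
[ 0.5162 -0.1698  0.1585] [-0.54  0.13  1.74  0.    1.27 -1.9 ] cam [ 0.445 -0.154  0.329] fwd [ 0.26 -0.05 -0.96] t 7.6667
[[-0.977  0.212 -0.002]
 [ 0.212  0.977  0.003]
 [ 0.002  0.003 -1.   ]]
993 ((519.813720703125, -170.76425170898438), (23.952735900878906, 29.055835723876953), 78.33452606201172)
[ 0.51939035 -0.17053631] 0.0335696709060615
ang -0.21329369 line lat offset from c 0.00037131444824689953 398 tip 0.08506080379499648 z 0.020160699570539092
ang -0.21266091 line lat offset from c 0.00030298722285433563 388 tip 0.08506096263746406 z 0.02015652573018087
ang -0.21266091 line lat offset from c 0.00030298722285433563 388 tip 0.08506096263746406 z 0.02015652573018087
ang -0.21266091 line lat offset from c 0.00030298722285433563 388 tip 0.08506096263746406 z 0.02015652573018087
```

View pics/w4.png

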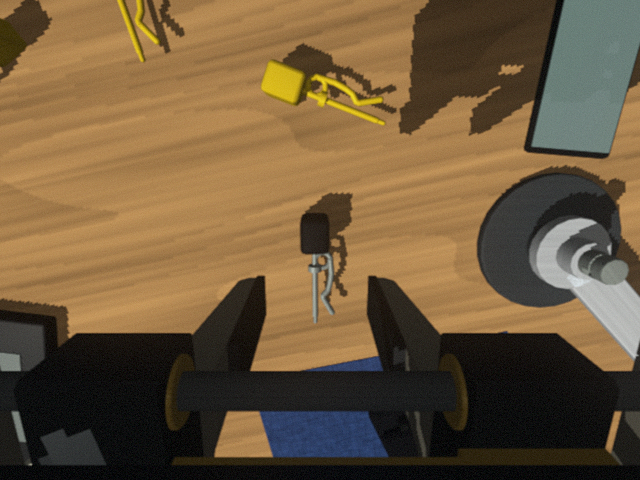

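The view shows the black clip at (315,232), leg pointing down to the tip at (317,320), midway between the open fingers; a yellow decoy is at (283,80), well clear. The clip's block centre is (0.5197, -0.1707) at heading -0.213, so I'll descend and grasp.

Emit:
{"method": "step_arm", "body": {"moves": [-0.35, 0, 3.5, 0, 0, 0, -0.35, 0, 7, 0, 0, 0, -0.35, 0, 10, 0, 0, 0, -0.35, 0, 12.5, 0, 0, 0, -0.35, 0, 14, 0, 0, 0, -0.35, 0, 15, 0, 0, 0, -0.35, 0, 15.3, 0, 0, 0, -0.35, 0, 15.4, 0, 0, 0, -0.35, 0, 15.4, 0, 0, 0, -0.35, 0, 15.4, 0, 0, 0]}}

```text
t: 8.55
ee_pos: [0.5212, -0.1716, 0.007]
ee_rot: [0.001, 0.107, 0.994, 0.0]
contact_force: [-0.3, -0.4, 0.1]
finger_gap: 0.0501
grasp_force: 0.0
```

Emit:
{"method": "step_arm", "body": {"moves": [0, 0, 0, 0, 0, 0, 0, 0, 0, 0, 0, 0, 0, 0, 0, 0, 0, 0, 0, 0, 0, 0, 0, 0, 0, 0, 0, 0, 0, 0, 0, 0, 0, 0, 0, 0, 0, 0, 0, 0, 0, 0, 0, 0, 0, 0, 0, 0, 0, 0, 0, 0, 0, 0, 0, 0, 0, 0, 0, 0], "grip": 1.5, "grip_force": 25}}

```text
t: 9.38
ee_pos: [0.5203, -0.1713, 0.0058]
ee_rot: [-0.0, 0.107, 0.994, 0.001]
contact_force: [-0.2, -0.1, 4.9]
finger_gap: 0.0239
grasp_force: 25.0
```

Run:
```python
from rel import *
o=get_obs();print(o["ee_pos"],o["finger_gap"],o["grasp_force"],o["contact_force"],np.round(rot(),3))
```

```text
[ 0.52032452 -0.17126352  0.0057856 ] 0.02387915462473269 24.985899925231934 [-0.17372748 -0.12204869  4.88790429] [[-0.977  0.212 -0.   ]
 [ 0.212  0.977  0.002]
 [ 0.001  0.002 -1.   ]]
```

Clip held with a gap of 23.9 mm. Now I'll lift, carry it to the standoff in front of the mouth and turn it.

Emit:
{"method": "step_arm", "body": {"moves": [0, 0, -2, 0, 0, 0, 0, 0, -5.5, 0, 0, 0, 0, 0, -9, 0, 0, 0, 0, 0, -12.5, 0, 0, 0, 0.5, 2, -15, 0, 0, 0.08, 1.2, 5, -15.4, 0, 0, 0.18, 2, 8.5, -15.4, 0, 0, 0.28, 2.9, 12, -15.4, 0, 0, 0.38, 3.8, 15.5, -15.4, 0, 0, 0.48, 4.7, 19, -15.4, 0, 0, 0.58]}}

```text
t: 10.22
ee_pos: [0.5138, 0.0259, 0.1593]
ee_rot: [-0.001, 0.389, 0.921, 0.001]
contact_force: [0.1, 0.2, -0.9]
finger_gap: 0.0238
grasp_force: 25.0
```

Run:
```python
from rel import *
m=np.array([np.cos(2.17),np.sin(2.17)])
t=np.array([.5766,.0303])+.114*m
print(rel([*t,.13],down(.60)),t,get_obs()["ee_pos"],get_obs()["q"])
```

```text
(array([7.16, 6.76, 2.95]), array([ 0.   , -0.003,  0.172])) [0.5123057  0.12443949] [0.51384091 0.02590761 0.15932476] [-0.18607943  0.05208616  1.82449887  0.00203296  1.2666599  -0.95836605]
```

Emit:
{"method": "step_arm", "body": {"moves": [2, 1.9, 0, 0, 0, 0.05, 4, 3.8, 0, 0, 0, 0.1, 6, 5.7, 0.6, 0, 0, 0.15, 7.1, 6.7, 1.6, 0, 0, 0.172, 7.1, 6.7, 2.4, 0, 0, 0.172, 7.1, 6.7, 2.9, 0, 0, 0.172, 7.1, 6.7, 2.9, 0, 0, 0.172, 7.1, 6.7, 2.9, 0, 0, 0.172, 7.1, 6.7, 2.9, 0, 0, 0.172, 7.1, 6.7, 2.9, 0, 0, 0.172]}}

```text
t: 11.05
ee_pos: [0.5131, 0.1211, 0.1317]
ee_rot: [-0.0, 0.465, 0.885, 0.001]
contact_force: [0.3, -0.2, -0.7]
finger_gap: 0.0238
grasp_force: 25.0
```

```bash
python3 look.py w5
cat > leg.py <<'E'
from rel import *
import sys
f=np.load(sys.argv[1]+'.npz');P=f['P'];p=f['p'];e=get_obs()["ee_pos"];T=rot()
L=(P-e)@T  # tool coords
x,y,z=L[...,0],L[...,1],L[...,2]
m=(x<-.030)&(x>-.095)&(abs(y)<.006)&(z<.0)&(z>-.03)
q=L[m];print(m.sum())
for a in np.arange(-.09,-.03,.006):
    k=(q[:,0]>=a)&(q[:,0]<a+.006)
    if k.sum()>3:print(round(a+.003,3),k.sum(),np.round(np.median(q[k],0)*1000,1),"ztop",np.round(np.percentile(q[k][:,2],15)*1000,1))
print("tip",np.round(q[:,0].min()*1000,1))
w=P.reshape(-1,3);w=w[(w[:,2]>.0815)&(w[:,2]<.0885)&(np.hypot(w[:,0]-.5766,w[:,1]-.0303)<.015)]
if len(w)>20: print("stud top",len(w),np.round(w.mean(0),4),(w.min(0)+w.max(0))/2)
E
python3 leg.py w5
```

```text
[0.5131 0.1211 0.1317] [ 0.    0.11  1.82  0.    1.21 -0.6 ] cam [0.471 0.182 0.302] fwd [ 0.15 -0.22 -0.96] t 11.05
[[-0.568  0.823  0.   ]
 [ 0.823  0.568  0.002]
 [ 0.001  0.001 -1.   ]]
431
-0.081 53 [-81.3   0.9 -13.6] ztop -14.2
-0.075 83 [-75.    0.9 -14.2] ztop -14.9
-0.069 88 [-69.2   0.9 -14.3] ztop -14.8
-0.063 101 [-63.1   0.9 -14. ] ztop -15.0
-0.057 64 [-57.9   1.1 -14.5] ztop -15.2
-0.033 41 [-30.7  -2.4 -16.2] ztop -17.4
tip -84.5
stud top 178 [0.5761 0.0282 0.0848] [0.57689654 0.02875456 0.08467905]
```

View pics/w5.png

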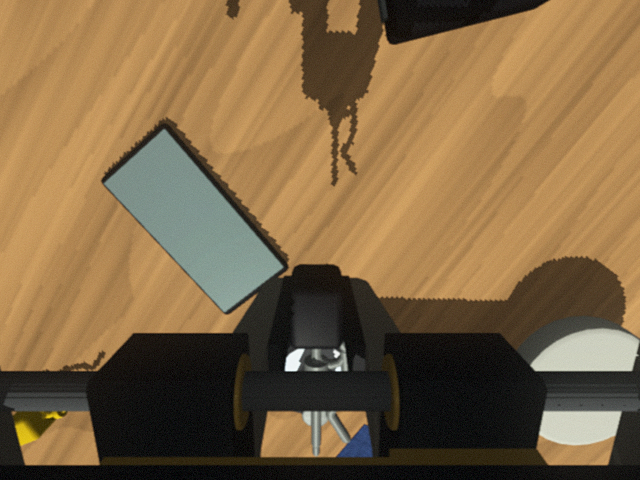

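The view shows the clip in the gripper, leg pointing down to (317,450), over the boss and stud. The leg sits about 0.9 mm off to tool +y, while the stud is at about 0.1. I'll descend to hole height with a small sideways correction.

Emit:
{"method": "step_arm", "body": {"moves": [0, -0.08, 2.5, 0, 0, 0, 0, -0.08, 5, 0, 0, 0, 0, -0.08, 6.5, 0, 0, 0, 0, -0.08, 7.2, 0, 0, 0, 0, -0.08, 7.5, 0, 0, 0, 0, -0.08, 7.5, 0, 0, 0, 0, -0.08, 7.5, 0, 0, 0, 0, -0.08, 7.5, 0, 0, 0, 0, -0.08, 7.5, 0, 0, 0, 0, -0.08, 7.5, 0, 0, 0]}}

```text
t: 11.93
ee_pos: [0.5125, 0.1216, 0.0569]
ee_rot: [-0.0, 0.464, 0.886, 0.001]
contact_force: [-0.5, -0.0, -1.0]
finger_gap: 0.024
grasp_force: 25.0
```

```bash
python3 look.py w6; python3 leg.py w6
python3 - <<'E'
from rel import *
e=get_obs()["ee_pos"];T=rot()
for s in([.5766,.0303,.069],[.5769,.0288,.069],[.5761,.0282,.069]): print(np.round((np.array(s)-e)@T*1000,1))
f=np.load('w6.npz');P=f['P'];L=(P-e)@T
m=(P[...,2]>.075)&(P[...,2]<.09)&(L[...,0]<-.09)&(L[...,0]>-.13)&(abs(L[...,1])<.02)
q=L[m]; print(m.sum(),np.round(q.min(0)*1e3,1),np.round(q.max(0)*1e3,1),np.round(np.median(q,0)*1e3,1))
p=f['p'];save("w6c.png",cv2.resize(p[320:470,220:420],None,fx=4,fy=4,interpolation=cv2.INTER_CUBIC))
E
```

```text
[0.5125 0.1216 0.0569] [ 0.    0.22  1.86  0.    1.06 -0.6 ] cam [0.471 0.183 0.227] fwd [ 0.15 -0.22 -0.96] t 11.9333
[[-0.569  0.822  0.001]
 [ 0.822  0.569  0.002]
 [ 0.001  0.002 -1.   ]]
429
-0.081 57 [-80.9   1.1 -13.8] ztop -14.3
-0.075 79 [-74.9   1.1 -14.3] ztop -15.1
-0.069 90 [-69.    1.1 -14.6] ztop -15.2
-0.063 97 [-62.8   1.1 -14.5] ztop -15.2
-0.057 61 [-58.1   1.1 -14.5] ztop -15.2
-0.033 44 [-30.6  -0.8 -16.6] ztop -17.9
tip -84.1
[-111.6    1.   -12.4]
[-113.     0.4  -12.4]
[-113.1   -0.6  -12.4]Traceback (most recent call last):
  File "<stdin>", line 6, in <module>
    return umr_minimum(a, axis, None, out, keepdims, initial, where)
ValueError: zero-size array to reduction operation minimum which has no identity
```

Emit:
{"method": "step_arm", "body": {"moves": [-0.4, -0.05, 0, 0, 0, 0, -0.8, -0.05, 0, 0, 0, 0, -1.2, -0.05, 0, 0, 0, 0, -1.5, -0.05, 0, 0, 0, 0, -1.6, -0.05, 0, 0, 0, 0, -1.7, -0.05, 0, 0, 0, 0, -1.75, -0.05, 0, 0, 0, 0, -1.8, -0.05, 0, 0, 0, 0, -1.85, -0.05, 0, 0, 0, 0, -1.85, -0.05, 0, 0, 0, 0]}}

```text
t: 12.82
ee_pos: [0.522, 0.1061, 0.056]
ee_rot: [-0.001, 0.464, 0.886, 0.001]
contact_force: [-0.6, -1.0, -1.1]
finger_gap: 0.0241
grasp_force: 25.0
```

Emit:
{"method": "step_arm", "body": {"moves": [-0.02, 0, 0, 0, 0, 0, -0.04, 0, 0, 0, 0, 0, -0.06, 0, 0, 0, 0, 0, -0.08, 0, 0, 0, 0, 0, -0.1, 0, 0, 0, 0, 0, -0.12, 0, 0, 0, 0, 0, -0.13, 0, 0, 0, 0, 0, -0.14, 0, 0, 0, 0, 0, -0.15, 0, 0, 0, 0, 0, -0.15, 0, 0, 0, 0, 0]}}

```text
t: 13.65
ee_pos: [0.5228, 0.1048, 0.0561]
ee_rot: [-0.001, 0.464, 0.886, 0.001]
contact_force: [-0.4, 0.3, -1.0]
finger_gap: 0.0236
grasp_force: 25.0
```

No force so far, and the tip should be about 1 to 3 mm inside. I'll raise by 0.5 mm and continue slowly.

Emit:
{"method": "step_arm", "body": {"moves": [-0.02, 0, -0.03, 0, 0, 0, -0.04, 0, -0.05, 0, 0, 0, -0.06, 0, -0.05, 0, 0, 0, -0.08, 0, -0.05, 0, 0, 0, -0.1, 0, -0.05, 0, 0, 0, -0.12, 0, -0.05, 0, 0, 0, -0.14, 0, -0.05, 0, 0, 0, -0.16, 0, -0.05, 0, 0, 0, -0.18, 0, -0.05, 0, 0, 0, -0.2, 0, -0.05, 0, 0, 0]}}

```text
t: 14.48
ee_pos: [0.524, 0.1032, 0.0565]
ee_rot: [-0.001, 0.464, 0.886, 0.001]
contact_force: [0.8, -0.1, -1.3]
finger_gap: 0.0239
grasp_force: 25.0
```

Emit:
{"method": "step_arm", "body": {"moves": [-0.06, 0, 0, 0, 0, 0, -0.12, 0, 0, 0, 0, 0, -0.18, 0, 0, 0, 0, 0, -0.24, 0, 0, 0, 0, 0, -0.3, 0, 0, 0, 0, 0, -0.36, 0, 0, 0, 0, 0, -0.42, 0, 0, 0, 0, 0, -0.48, 0, 0, 0, 0, 0, -0.54, 0, 0, 0, 0, 0, -0.6, 0, 0, 0, 0, 0]}}

```text
t: 15.32
ee_pos: [0.5275, 0.0983, 0.0566]
ee_rot: [-0.001, 0.464, 0.886, 0.001]
contact_force: [0.8, 1.2, -1.3]
finger_gap: 0.0238
grasp_force: 25.0
```

```bash
cat > st.py <<'E'
from rel import *
F=[];
for i in range(4):
    optics.camera("top");o=get_obs();F.append(np.r_[o["contact_force"]@rot(),o["wrist_torque"]@rot()])
d=(np.array([.5766,.0303,.069])-o["ee_pos"])@rot()*1000
print("tool F,T",np.round(np.mean(F,0),2),"stud in tool mm",np.round(d,1),"seat remaining",round(-d[0]-45.3,1),"t",o["t"])
E
python3 st.py
```

```text
tool F,T [-0.28  0.76  0.75 -0.12 -0.03 -0.08] stud in tool mm [-83.7   1.7 -12.5] seat remaining 38.4 t 15.5167
```

The tip is about 10 mm into the stud with no force. Continuing up to where the bow meets the stud.

Emit:
{"method": "step_arm", "body": {"moves": [-0.1, 0, 0, 0, 0, 0, -0.2, 0, 0, 0, 0, 0, -0.3, 0, 0, 0, 0, 0, -0.4, 0, 0, 0, 0, 0, -0.5, 0, 0, 0, 0, 0, -0.6, 0, 0, 0, 0, 0, -0.7, 0, 0, 0, 0, 0, -0.8, 0, 0, 0, 0, 0, -0.9, 0, 0, 0, 0, 0, -1, 0, 0, 0, 0, 0]}}

```text
t: 16.35
ee_pos: [0.5332, 0.09, 0.0565]
ee_rot: [-0.001, 0.464, 0.886, 0.001]
contact_force: [0.8, 1.1, -1.0]
finger_gap: 0.0241
grasp_force: 25.0
```

```bash
python3 st.py
```

```text
tool F,T [-0.2   1.58  0.91 -0.22 -0.02 -0.11] stud in tool mm [-73.6   1.8 -12.6] seat remaining 28.3 t 16.55
```

Emit:
{"method": "step_arm", "body": {"moves": [-0.06, 0.03, 0, 0, 0, 0, -0.12, 0.05, 0, 0, 0, 0, -0.18, 0.05, 0, 0, 0, 0, -0.24, 0.05, 0, 0, 0, 0, -0.3, 0.05, 0, 0, 0, 0, -0.36, 0.05, 0, 0, 0, 0, -0.42, 0.05, 0, 0, 0, 0, -0.48, 0.05, 0, 0, 0, 0, -0.54, 0.05, 0, 0, 0, 0, -0.6, 0.05, 0, 0, 0, 0]}}

```text
t: 17.38
ee_pos: [0.5368, 0.0857, 0.0564]
ee_rot: [-0.001, 0.464, 0.886, 0.001]
contact_force: [0.1, 4.2, -0.7]
finger_gap: 0.0235
grasp_force: 25.0
```

```bash
python3 st.py
```

```text
tool F,T [ 3.06  2.73  1.31 -0.47  0.58 -0.2 ] stud in tool mm [-68.    1.2 -12.6] seat remaining 22.7 t 17.5833
```

Emit:
{"method": "step_arm", "body": {"moves": [-0.05, 0, 0, 0, 0, 0, -0.1, 0, 0, 0, 0, 0, -0.15, 0, 0, 0, 0, 0, -0.2, 0, 0, 0, 0, 0, -0.25, 0, 0, 0, 0, 0, -0.3, 0, 0, 0, 0, 0, -0.35, 0, 0, 0, 0, 0, -0.4, 0, 0, 0, 0, 0, -0.4, 0, 0, 0, 0, 0, -0.4, 0, 0, 0, 0, 0]}}

```text
t: 18.42
ee_pos: [0.5394, 0.0826, 0.0565]
ee_rot: [-0.001, 0.464, 0.886, 0.001]
contact_force: [1.0, 6.1, -1.2]
finger_gap: 0.0238
grasp_force: 25.0
```

```bash
python3 st.py
```

```text
tool F,T [ 4.28  4.32  1.47 -0.74  0.78 -0.31] stud in tool mm [-64.1   0.9 -12.6] seat remaining 18.8 t 18.6167
```

Emit:
{"method": "step_arm", "body": {"moves": [0, 0.02, 0, 0, 0, 0, 0, 0.04, 0, 0, 0, 0, -0.05, 0.04, 0, 0, 0, 0, -0.1, 0.04, 0, 0, 0, 0, -0.15, 0.04, 0, 0, 0, 0, -0.2, 0.04, 0, 0, 0, 0, -0.25, 0.04, 0, 0, 0, 0, -0.3, 0.04, 0, 0, 0, 0, -0.35, 0.04, 0, 0, 0, 0, -0.4, 0.04, 0, 0, 0, 0]}}

```text
t: 19.45
ee_pos: [0.5419, 0.0795, 0.0565]
ee_rot: [-0.001, 0.464, 0.886, 0.001]
contact_force: [0.3, 7.0, 0.2]
finger_gap: 0.024
grasp_force: 25.0
```

```bash
python3 st.py
```

```text
tool F,T [ 3.16  3.82  1.72 -0.64  0.55 -0.24] stud in tool mm [-59.7   0.6 -12.5] seat remaining 14.4 t 19.65
```

Emit:
{"method": "step_arm", "body": {"moves": [-0.06, 0.02, 0, 0, 0, 0, -0.12, 0.02, 0, 0, 0, 0, -0.18, 0.02, 0, 0, 0, 0, -0.24, 0.02, 0, 0, 0, 0, -0.3, 0.02, 0, 0, 0, 0, -0.36, 0.02, 0, 0, 0, 0, -0.42, 0.02, 0, 0, 0, 0, -0.48, 0.02, 0, 0, 0, 0, -0.54, 0.02, 0, 0, 0, 0, -0.6, 0.02, 0, 0, 0, 0]}}

```text
t: 20.48
ee_pos: [0.5454, 0.0743, 0.0565]
ee_rot: [-0.001, 0.464, 0.886, 0.001]
contact_force: [2.0, 4.6, -1.2]
finger_gap: 0.0242
grasp_force: 25.0
```

```bash
python3 st.py
```

```text
tool F,T [ 0.15  4.08  2.22 -0.73  0.12 -0.23] stud in tool mm [-53.4   0.6 -12.5] seat remaining 8.1 t 20.6833
```

Past the peak, with the axial force near zero. Moving on towards home: 5 mm, then small steps.

Emit:
{"method": "step_arm", "body": {"moves": [-0.06, 0.02, 0, 0, 0, 0, -0.12, 0.02, 0, 0, 0, 0, -0.18, 0.02, 0, 0, 0, 0, -0.24, 0.02, 0, 0, 0, 0, -0.3, 0.02, 0, 0, 0, 0, -0.36, 0.02, 0, 0, 0, 0, -0.42, 0.02, 0, 0, 0, 0, -0.48, 0.02, 0, 0, 0, 0, -0.54, 0.02, 0, 0, 0, 0, -0.6, 0.02, 0, 0, 0, 0]}}

```text
t: 21.52
ee_pos: [0.5489, 0.0691, 0.0564]
ee_rot: [-0.001, 0.464, 0.886, 0.001]
contact_force: [2.7, -0.1, -1.4]
finger_gap: 0.0242
grasp_force: 25.0
```

```bash
python3 st.py
```

```text
tool F,T [-1.46  2.24  1.46 -0.35 -0.33 -0.1 ] stud in tool mm [-47.6   0.7 -12.7] seat remaining 2.3 t 21.7167
```

Emit:
{"method": "step_arm", "body": {"moves": [-0.03, 0, 0, 0, 0, 0, -0.06, 0, 0, 0, 0, 0, -0.09, 0, 0, 0, 0, 0, -0.12, 0, 0, 0, 0, 0, -0.15, 0, 0, 0, 0, 0, -0.18, 0, 0, 0, 0, 0, -0.2, 0, 0, 0, 0, 0, -0.22, 0, 0, 0, 0, 0, -0.22, 0, 0, 0, 0, 0, -0.22, 0, 0, 0, 0, 0]}}

```text
t: 22.55
ee_pos: [0.5498, 0.0676, 0.0563]
ee_rot: [-0.001, 0.464, 0.886, 0.001]
contact_force: [-0.4, -0.0, -0.7]
finger_gap: 0.0238
grasp_force: 25.0
```

```bash
python3 st.py; python3 look.py w7
python3 - <<'E'
from h import *
p=np.load('w7.npz')['p'];save("w7c.png",cv2.resize(p[250:470,200:440],None,fx=2.7,fy=2.7,interpolation=cv2.INTER_CUBIC))
E
```

```text
tool F,T [-0.21 -0.46  0.57  0.04  0.02 -0.01] stud in tool mm [-45.7   0.6 -12.7] seat remaining 0.4 t 22.75
[0.5501 0.0676 0.0564] [-0.1   0.28  1.78  0.    1.07 -0.7 ] cam [0.509 0.129 0.227] fwd [ 0.15 -0.22 -0.96] t 22.75
[[-0.569  0.822 -0.001]
 [ 0.822  0.569  0.002]
 [ 0.002  0.001 -1.   ]]
```

View pics/w7c.png

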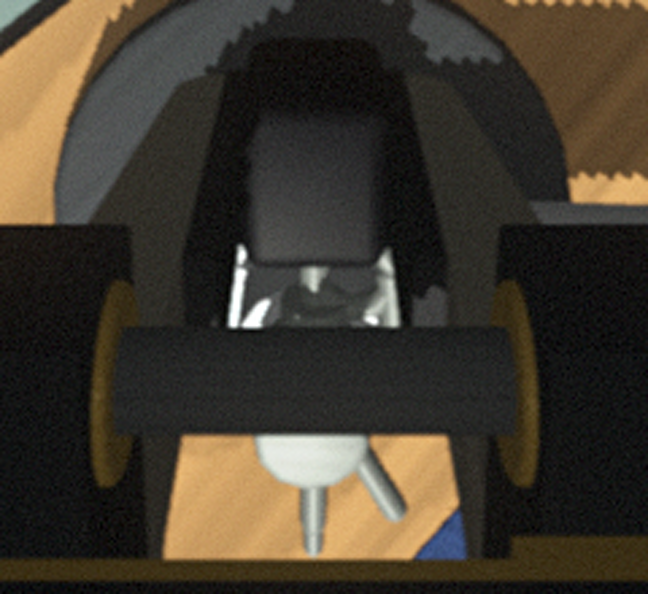

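The leg comes out beyond the stud at (313,520) with the bow arm beside it at (385,490), and the contact forces are near zero: snapped home. I'll release and lift straight up.

Emit:
{"method": "step_arm", "body": {"moves": [0, 0, 0, 0, 0, 0, 0, 0, 0, 0, 0, 0, 0, 0, 0, 0, 0, 0, 0, 0, 0, 0, 0, 0, 0, 0, 0, 0, 0, 0, 0, 0, 0, 0, 0, 0, 0, 0, -0.5, 0, 0, 0, 0, 0, -1.5, 0, 0, 0, 0, 0, -3, 0, 0, 0, 0, 0, -5, 0, 0, 0], "grip": 4.2}}

```text
t: 23.63
ee_pos: [0.5494, 0.0675, 0.1067]
ee_rot: [-0.002, 0.464, 0.886, 0.0]
contact_force: [0.7, -0.1, -0.7]
finger_gap: 0.0421
grasp_force: 0.0
```

Emit:
{"method": "step_arm", "body": {"moves": [0, 0, -3, 0, 0, 0, 0, 0, -6, 0, 0, 0, 2, 0, -9, 0, 0, 0, 4, 0, -11, 0, 0, 0, 6, 0, -11, 0, 0, 0, 8, 0, -11, 0, 0, 0, 8, 0, -11, 0, 0, 0, 8, 0, -11, 0, 0, 0, 8, 0, -11, 0, 0, 0, 8, 0, -11, 0, 0, 0]}}

```text
t: 24.47
ee_pos: [0.5052, 0.1323, 0.2167]
ee_rot: [-0.001, 0.465, 0.885, 0.001]
contact_force: [1.6, -0.5, -0.9]
finger_gap: 0.0416
grasp_force: 0.0
```

```bash
python3 look.py w8
python3 - <<'E'
from rel import *
f=np.load('w8.npz');P=f['P'];z=P[...,2];p=f['p']
near=np.hypot(P[...,0]-.5766,P[...,1]-.0303)<.1
m=near&(z>.0805)&(np.hypot(P[...,0]-.5766,P[...,1]-.0303)>.022)
r=cv2.minAreaRect(P[m][:,:2].astype(np.float32)*1000);print("block",m.sum(),r,np.median(z[m]))
b=np.array(r[0])/1000;s=np.array([.5766,.0303]);print("dist block-stud",np.hypot(*(b-s)),np.arctan2(*(b-s)[::-1]))
k=near&(z>.0835)&(np.hypot(P[...,0]-.5766,P[...,1]-.0303)<.013);w=P[k];print("stud top",(w.min(0)+w.max(0))/2,w.mean(0))
d=np.array([.566,-.824]);h=(P[...,:2]-b)@d;lat=(P[...,:2]-b)@np.array([.824,.566])
l=near&(abs(lat)<.004)&(z>.06)&(z<.08)&(h>.05);print("tip from block",h[l].max() if l.any() else None, "z",np.median(z[l]))
a=near&(z>.03)&(z<.05)
from_bar=near&(abs(np.hypot(P[...,0]-.5766,P[...,1]-.0303)-.062)<.012)&(abs(np.arctan2(P[...,1]-.0303,P[...,0]-.5766)-.57)<.2);print("bar z",np.median(z[from_bar]))
c=dict(origin=f['o'],rotation=f['R'],intrinsics=f['K']);u,v=pix([.57,.04,.07],c).astype(int);print(u,v)
u=min(max(u,90),550);v=min(max(v,75),405)
save("w8c.png",cv2.resize(p[v-75:v+75,u-90:u+90],None,fx=4,fy=4,interpolation=cv2.INTER_CUBIC))
E
```

```text
[0.5052 0.1323 0.2167] [ 0.02  0.02  1.74  0.    1.38 -0.58] cam [0.464 0.194 0.387] fwd [ 0.15 -0.22 -0.96] t 24.4667
[[-0.568  0.823 -0.001]
 [ 0.823  0.568  0.002]
 [ 0.002  0.    -1.   ]]
block 18 ((550.5969848632812, 63.324100494384766), (9.26162052154541, 14.412444114685059), 62.37101364135742) 0.080773283118277
dist block-stud 0.042032701669814765 2.237803961759528
stud top [0.5765914  0.03125497 0.08515905] [0.57636917 0.03114514 0.08491141]
tip from block None z nan
bar z 0.04216692237045863
315 342
  return _methods._mean(a, axis=axis, dtype=dtype,
  ret = ret.dtype.type(ret / rcount)
```

View pics/w8c.png

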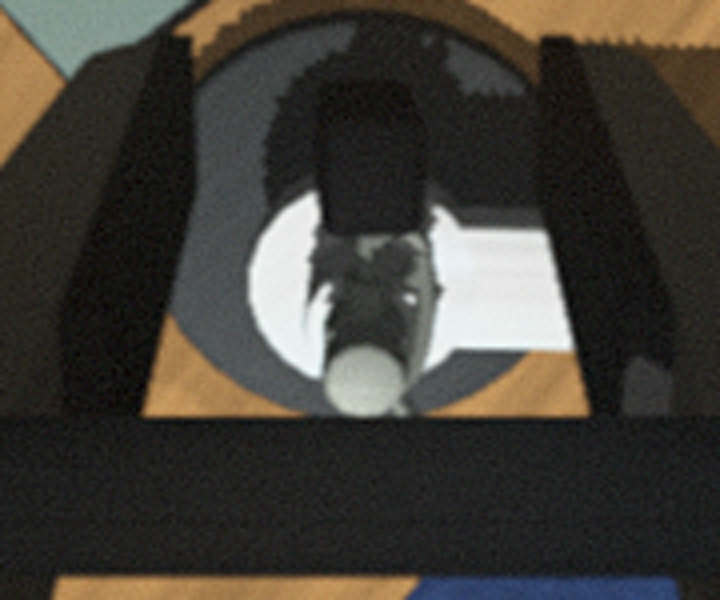

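The released clip sits on the stud with its block at crop (370,160), and the bow wraps the stud's +y side. The bar is down at z = 42.2 mm. One quick recheck of the block's position with a lower height threshold.

Run:
```python
from rel import *
f=np.load('w8.npz');P=f['P'];z=P[...,2];s=np.array([.5766,.0310])
v=P[...,:2]-s;dd=np.hypot(v[...,0],v[...,1]);a=np.arctan2(v[...,1],v[...,0])
m=(z>.073)&(dd>.022)&(dd<.075)&(abs(a-2.17)<.6)
r=cv2.minAreaRect(P[m][:,:2].astype(np.float32)*1000);b=np.array(r[0])/1000
print(m.sum(),r,np.hypot(*(b-s)),np.arctan2(*(b-s)[::-1]))
for lo in np.arange(.026,.07,.004):
    k=m&(dd>lo)&(dd<lo+.004);print(round(lo,3),k.sum(),np.round(np.median(z[k]),4) if k.any() else None)
```

```text
797 ((550.8960571289062, 71.42250061035156), (23.897396087646484, 28.918899536132812), 34.32210159301758) 0.047902726798318335 2.1371826989508818
0.026 0 None
0.03 1 0.0774
0.034 80 0.0793
0.038 112 0.0792
0.042 120 0.0787
0.046 118 0.0781
0.05 117 0.0774
0.054 109 0.077
0.058 133 0.0757
0.062 7 0.0745
0.066 0 None
0.07 0 None
```

The block droops about 0.13 rad, within the 0.3 limit. Allowing for that tilt, the seat point is within about 1 mm of the hole's centre, so I'm handing in.

```bash
python3 -c "
from h import *
print(manip.sign_off())"
```

```text
the job is handed in; nothing more can be done
None
```

I pressed the lamp arm fully down, pushed the R-clip through the cross-hole until it snapped home, released it and handed the job in; no verdict came back, but by my last measurements it is within the limits.

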